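# Centre the bite casts on the scanner plate and start the scan

### The arm

A 7-joint arm with a two-finger parallel gripper is mounted at the origin on the work surface. World frame = base frame: x ahead of the robot, y to its left, z up, the work surface at z = 0. Lengths are in m, angles in rad, forces in N, time in s.
With the tool pointing down it reaches from about 0.425 to 0.875 m from the base axis. Payload 4.7 kg.
Tool frame: the origin (TCP) lies midway between the tips of the shut fingers; the grasp point (between the pads) lies 19 mm behind it; z points along the fingers, y is the direction in which the jaws open and shut (so a half turn about z gives the same grasp; the last joint's range is limited). The gripper opens to 87 mm and grips with 3 to 60 N. Pads are 19 mm wide; open, the fingers measure 117 mm over their backs; the gripper's body (75 mm by 190 mm) begins 51 mm behind the grasp point.
Start: joints at [-1.229, 0.321, -0.07, 1.45, 0.023, 1.371, -0.057], TCP at [0.209, 0.615, 0.223] pointing down, gripper open.
Joint ranges: [-2.86, 2.86], [-0.3, 2.09], [-1.38, 1.24], [0.06, 2.45], [-1.56, 4.7], [0.09, 2.05], [-2.69, 2.69]. Speed limits (rad/s): [2.57, 2.57, 3.14, 3.14, 3.14, 3.14, 3.14].

### API

Orientations are given as a rotation vector (axis times angle).
In Python, from bench import monitor, eyes, order gives the robot as it stands. The module is installed in compiled form; this text tells all that it offers.
- The arm moves only by the shell command python3 -m pendant 'ROWS' [FORCE]. ROWS is JSON, a list of rows, each a list of 3 entries, a list of its own where there are three numbers: the turn, a rotation vector about the tool's x, y, z in degrees, then the shift along the tool's x, y, z in m, then the gripper command: -1 is fully open, 1 is shut, values between are in proportion. In form: [[[rx, ry, rz], [tx, ty, tz], hand], ...]. A call has 1 to 8 rows; each row shifts and turns the commanded pose from where the row before left it, along the tool's axes as they then stand; what a row does not reach is not made up. A row lasts 1/8 s, in which the tool goes at most 62.5 mm and 10.7 degrees, less where a joint would pass 70% of its speed; a pose out of reach is approached as far as the arm can. A call is refused whole if a number of a shift passes 0.0625 or a number of a turn 10.7, either way. A call with a gripper value outside its range is refused whole. The fingers move at their own pace and stop on an object; FORCE is the grip in N (left out, the last holds). Time passes only in rows, so rows that do not move let the fingers close. It gives the time, the measured TCP pose, the force and the opening at its end, in the units of the state.
- monitor.get_state(): the state, without advancing time (a new reading comes with each control period).
- eyes.get_image(name): name is "scene" or "side" or "wrist"; returns a dict with "color" (480x640x3 uint8, red, green, blue), "range_z" (480x640 float32, m along the optical axis (not along the pixel's ray), 0 where there is no reading), "fx", "fy", "cx", "cy" (pixels), "world_to_cam" (4x4, takes a point from world to camera coordinates). Camera axes: x right, y up, looking along -z (the intrinsics and any distortion apply to the point x, -y, -z); pixel columns grow to the right and rows downward; lengths in m; the calibration is good to about 2 mm. A picture is of the moment at which its call begins.
- order.close_job(): hands the job in, once; it reports no verdict.
The state is a dict: "time": time; "joint_positions": joint angles; "qd": joint speeds; "joint_torque": joint torques, N m; "position": TCP position; "tool_rot": TCP orientation; "ft_force": force on the tool from outside, world axes, zero at the start; "torque": the same for the moment, N m; "grip_width": opening from 0.0 (shut) to 1.0 (fully open).
Only numpy, scipy, OpenCV 4.12 (cv2) and the standard library are available. Lean on these libraries where they do the work, as an engineer would, in place of code of your own. Each camera call takes 0.05 s, during which the arm holds its last target.

### The job

The pair of plaster dental casts, closed in the bite, was put down off-centre on the small round plate of the desktop scanner, where it rocks easily. With light taps of the fingertips low on its sides, nudge it until it stands upright and still in the middle of the plate, without gripping, lifting or tipping it; then take the hand away from it and press the scanner's start button fully down with a fingertip and let it come up again. Do not start the scan while the casts are off-centre, and leave everything else on the bench and on the scanner where it is.

Things in the scene. Friction and masses are not known exactly. Their poses are not given: they have to be found in the camera images.
- casts: the item to centre: two pale plaster dental casts waxed together in the bite, one rigid piece 64 mm tall, 0.19-0.30 kg. Origin: centre of its underside, the point to centre; z up, front teeth to -x, flat heel to +x. It stands on a steel disc 31 mm across and 2 mm proud in its underside: a push higher than about 20 mm above the plate rocks it, a lower one slides it. It starts 12 to 21 mm off-centre
- casts_base (a point): middle of the casts' lower base, 11 mm above casts' origin, same axes. This base (2 to 21 mm above the plate) has upright walls: x -27 (rounded front) to +27 mm (heel, flat for y within 20 mm); y -30 to +30 mm, widest at x = 14 mm, flanks narrowing to y = 27 mm at x = -8 mm. Above it the teeth are set back about 4 mm, the upper base (47 to 64 mm) 1.5 mm
- scanner: white desktop model scanner, fixed. Origin on the bench under the turntable's axis, z up. Base 40 mm high: x -85 to 85, y -310 to 75 mm; before it a console 58 mm high with the start button: x -155 to -85, y -85 to 85 mm. Its camera column (y -300 to -250 mm) has a 210 mm wide head (x -105 to 105, y -325 to -205 mm, 210 to 315 mm high)
- plate_center (a point): centre of the top face of the scanner's round grey plate, 70 mm across, 8 mm thick, 75 mm above the bench, on a 42 mm post over a 104 mm round housing of the same axis. The plate does not turn; axes as scanner
- start (a joint): start button's travel in m: 0 up, 0.005 fully down; spring-back, 1.2 N to begin and about 4 N fully down
- start_top (a point): centre of the top of the start button, a round aluminium cap 24 mm across on the scanner's console, top 73 mm above the bench and 10 mm above its collar; it is pressed straight down
- die: bystander: small plaster single-tooth die, 11 by 12 mm, 24 mm tall, standing on the scanner's console beside the button; origin at the centre of its underside
- brush: bystander: small dusting brush, 127 mm long, 12 mm thick, lying on the scanner's base behind the space between plate and column; origin under its middle, x towards the bristles
- spool: bystander: flat blue spool of orthodontic wire, 94 mm across, 14 mm high; origin at the centre of its underside
- cutter: bystander: side cutter with tan handles, 155 mm long, lying flat, 11 mm thick; origin under its rivet, x towards the jaws
- pliers: bystander: bare steel pliers, 125 mm long, lying flat, 11 mm thick; origin under the rivet, x towards the jaws
- bender: bystander: wire-bending pliers with dark handles, 135 mm long, lying flat, 11 mm thick; origin under the rivet, x towards the jaws
- carver: bystander: thin steel wax carver, 180 mm long, 6 mm thick; origin under its middle, x along it
- cast: bystander: single lower plaster cast, 54 by 60 mm, 35 mm tall, on the bench; origin at the centre of its underside
There are look-alikes about, which are no part of the job. What is shaped like the casts but black is not meant.

How it is judged:
On the way, in this order (a step that is already met when the one before it is completed fails the run):
1. the casts stand centred on the plate, upright and still, with nothing of the robot touching them (horizontal distance between casts and plate_center below 0.006 m and angle between casts's own z axis and vertical below 0.05 rad and linear speed of casts below 0.01 m/s and contact force between each of the arm, the fingers and casts below 0.05 N), for 0.3 s.
2. the start button is pressed fully down (value of joint start above 0.004 m), for 0.05 s.
At the end, for the whole second after the job is handed in: the underside centre of the casts is within 6 mm of the plate's centre, the casts stand upright (within 0.05 rad) and still on the plate, and the start button, pressed after centring, is up again (horizontal distance between casts and plate_center below 0.006 m and angle between casts's own z axis and vertical below 0.05 rad and z of casts in the frame of plate_center between -0.003 and 0.003 m and linear speed of casts below 0.01 m/s and value of joint start below 0.001 m); the robot touches nothing.
It fails at once if the casts are lifted off the plate (z of casts in the frame of plate_center above 0.006 m).
It fails at once if the casts are tipped (more than 0.3 rad) or fall off the plate (angle between casts's own z axis and vertical above 0.3 rad or z of casts in the frame of plate_center below -0.006 m).
It fails at once if the casts are struck or squeezed hard (more than 10 N) (contact force between any of the fingers, the arm and casts above 10 N).
It fails at once if the start button is pressed while the casts are more than 6 mm off-centre (value of joint start above 0.004 m and horizontal distance between casts and plate_center above 0.006 m).
It fails at once if another thing on the bench or the scanner is moved more than 15 mm (distance of any of die, brush, spool, cutter, pliers, bender, carver, cast from where it was at the start of the episode above 0.015 m).
It also fails if it takes over 72 s, if anything falls off the work surface, if the arm or the gripper's body presses on something with over 40 N, if the wrist force passes 120 N, or if a joint passes its speed limit or range.

## Working session

There is one attempt and no reset: what is moved stays moved. The work goes in short steps, Python scripts to look and compute and a shell command to move; the robot and the scene stay as the last step left them, time stands still between calls to the robot, and variables do not carry over. Pictures are saved under pics/ and viewed, and the job is handed in when it is done.

```bash
mkdir -p pics
cat > h.py <<'E'
import numpy as np, cv2, pickle
from bench import monitor, eyes, order
def grab(n,tag):
    d=eyes.get_image(n); pickle.dump(d,open(f'{tag}.pkl','wb'))
    cv2.imwrite(f'pics/{tag}.png',d['color'][:,:,::-1]); return d
def load(tag): return pickle.load(open(f'{tag}.pkl','rb'))
def pts(d):
    z=d['range_z']; v,u=np.mgrid[0:480,0:640]
    P=np.stack([(u-d['cx'])/d['fx']*z,-(v-d['cy'])/d['fy']*z,-z],-1)
    T=np.linalg.inv(d['world_to_cam']); W=P@T[:3,:3].T+T[:3,3]; W[z==0]=np.nan; return W
def ray(d,u,v,h):
    T=np.linalg.inv(d['world_to_cam']); r=T[:3,:3]@np.array([(u-d['cx'])/d['fx'],-(v-d['cy'])/d['fy'],-1]); o=T[:3,3]
    return o+r*(h-o[2])/r[2]
def proj(d,p):
    c=d['world_to_cam'][:3,:3]@np.array(p)+d['world_to_cam'][:3,3]
    return d['cx']+d['fx']*c[0]/-c[2], d['cy']+d['fy']*-c[1]/-c[2]
E
python3 - <<'E'
from h import *
for n in ['scene','side','wrist']:
    d=grab(n,n+'0'); print(n,d['color'].shape,d['fx'],np.linalg.inv(d['world_to_cam'])[:3].round(3).tolist(),[k for k in d])
s=monitor.get_state(); print({k:np.round(v,3).tolist() for k,v in s.items()})
E
```

```text
scene (480, 640, 3) 611.2188774190953 [[0.581, -0.415, 0.7, 1.511], [0.814, 0.294, -0.501, -0.698], [0.003, 0.861, 0.509, 0.816]] ['color', 'range_z', 'fx', 'fy', 'cx', 'cy', 'world_to_cam']
side (480, 640, 3) 436.933411137356 [[-0.964, 0.173, -0.201, 0.324], [-0.265, -0.575, 0.774, 0.833], [0.019, 0.799, 0.6, 0.744]] ['color', 'range_z', 'fx', 'fy', 'cx', 'cy', 'world_to_cam']
wrist (480, 640, 3) 410.4259658834138 [[0.323, -0.912, -0.254, 0.139], [0.947, 0.31, 0.089, 0.639], [-0.002, -0.269, 0.963, 0.384]] ['color', 'range_z', 'fx', 'fy', 'cx', 'cy', 'world_to_cam']
{'time': 0.15, 'joint_positions': [-1.229, 0.322, -0.07, 1.451, 0.023, 1.371, -0.057], 'qd': [0.001, -0.002, -0.002, -0.002, 0.0, -0.001, -0.0], 'joint_torque': [0.0, -49.18, -0.404, -31.287, -0.064, 0.041, 0.0], 'position': [0.209, 0.615, 0.222], 'tool_rot': [-0.512, -3.099, 0.002], 'ft_force': [-0.281, 0.162, 0.255], 'torque': [-0.038, 0.044, -0.018], 'grip_width': 0.999}
```

View pics/scene0.png

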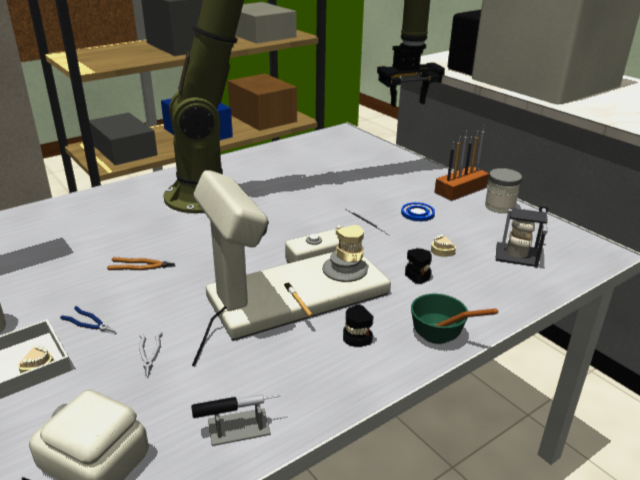

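View pics/side0.png

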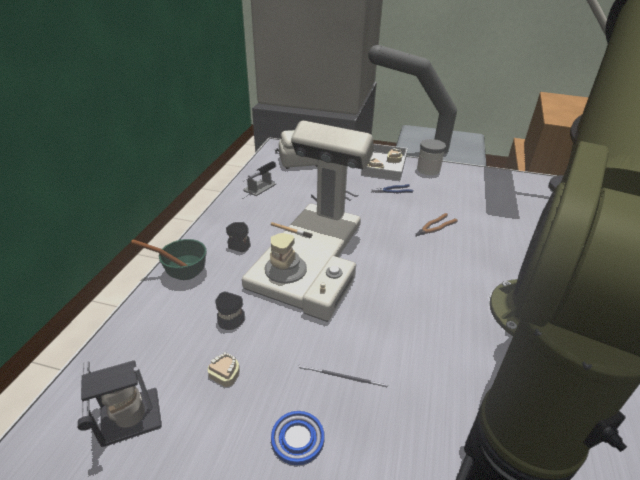

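View pics/wrist0.png

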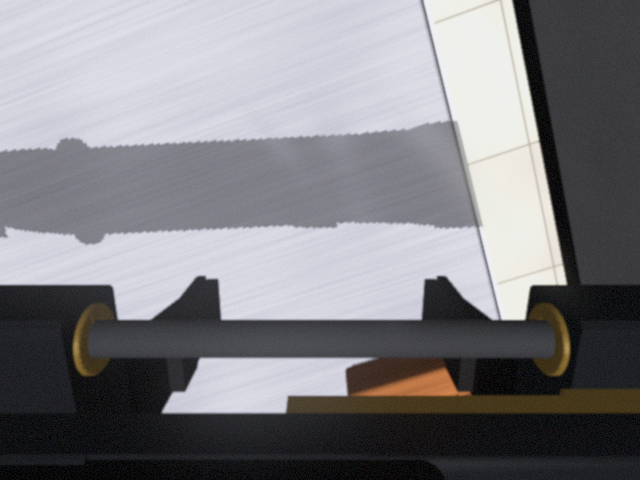

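Run:
```python
from h import *
for n,b in [('scene0',(290,210,400,290)),('side0',(240,220,360,310))]:
    d=load(n); c=d['color'][b[1]:b[3],b[0]:b[2],::-1]
    cv2.imwrite(f'pics/{n}crop.png',cv2.resize(c,None,fx=6,fy=6,interpolation=cv2.INTER_CUBIC))
    W=pts(d)
    for lo,hi in [(.036,.044),(.054,.061),(.071,.077),(.134,.143)]:
        m=(W[...,2]>lo)&(W[...,2]<hi)&(abs(W[...,0]-.6)<.4)&(abs(W[...,1])<.5); 
        m[:b[1]-60]=0
        p=W[m]; 
        if len(p): print(n,lo,len(p),np.median(p,0).round(3),p.min(0).round(3),p.max(0).round(3))
d=load('scene0');print(pts(d)[245:256:5,345:356:5].round(3).tolist(), pts(d)[238,313])
d=load('side0');print(pts(d)[240:260:5,280:285:4].round(3).tolist(), pts(d)[269,334])
```

```text
scene0 0.036 5910 [ 0.613 -0.061  0.04 ] [ 0.447 -0.4    0.036] [0.914 0.49  0.044]
scene0 0.054 1527 [0.695 0.049 0.058] [ 0.445 -0.431  0.054] [0.917 0.492 0.061]
scene0 0.071 385 [0.615 0.044 0.074] [ 0.475 -0.424  0.071] [0.923 0.494 0.077]
scene0 0.134 398 [0.601 0.06  0.139] [ 0.528 -0.239  0.134] [0.641 0.103 0.143]
side0 0.036 4250 [ 0.573 -0.026  0.041] [ 0.439 -0.395  0.036] [0.908 0.5   0.044]
side0 0.054 1605 [0.503 0.093 0.059] [ 0.441 -0.425  0.054] [0.912 0.499 0.061]
side0 0.071 252 [0.577 0.063 0.074] [ 0.473 -0.426  0.071] [0.909 0.499 0.077]
side0 0.134 387 [0.6   0.067 0.14 ] [ 0.52  -0.218  0.134] [0.634 0.102 0.143]
[[[0.611, 0.055, 0.112], [0.627, 0.057, 0.119], [0.631, 0.068, 0.117]], [[0.613, 0.054, 0.1], [0.628, 0.056, 0.107], [0.63, 0.069, 0.103]], [[0.621, 0.049, 0.093], [0.63, 0.056, 0.095], [0.636, 0.065, 0.095]]] [0.49520176 0.0520417  0.07555408]
[[[0.611, 0.073, 0.139], [0.601, 0.072, 0.141]], [[nan, nan, nan], [0.596, 0.088, 0.139]], [[0.601, 0.102, 0.134], [0.592, 0.098, 0.133]], [[0.602, 0.098, 0.116], [0.598, 0.084, 0.106]]] [0.48221164 0.06168978 0.0734844 ]
```

View pics/scene0crop.png

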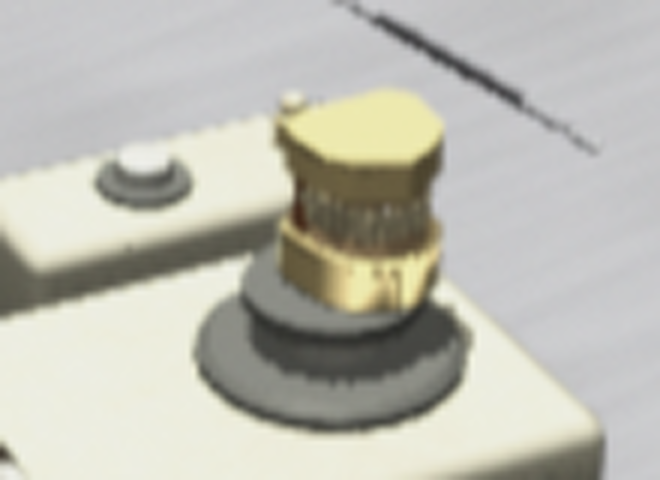

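View pics/side0crop.png

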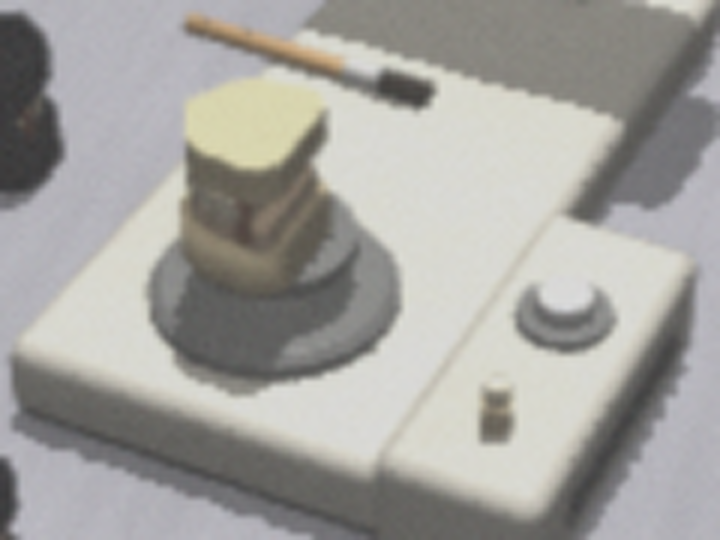

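Run:
```python
from h import *
for n,b,cap in [('scene0',(290,210,400,290),(305,228,325,248)),('side0',(240,220,360,310),(325,260,345,280))]:
    d=load(n); W=pts(d); 
    Wc=W[b[1]:b[3],b[0]:b[2]]; C=d['color'][b[1]:b[3],b[0]:b[2]].astype(int)
    # button cap: top
    x0,y0,x1,y1=cap; g=d['color'][y0:y1,x0:x1].min(2); 
    m=(W[y0:y1,x0:x1,2]>.069)&(W[y0:y1,x0:x1,2]<.08); vv,uu=np.nonzero(m)
    print(n,'cap',len(vv),W[y0:y1,x0:x1][m].mean(0).round(4), ray(d,uu.mean()+x0,vv.mean()+y0,.073).round(4))
    # top of casts
    yel=(C[...,0]-C[...,2]>25)
    m=(Wc[...,2]>.132)&(Wc[...,2]<.147)&yel; vv,uu=np.nonzero(m); p=Wc[m]
    q=np.array([ray(d,u+b[0],v+b[1],.139) for u,v in zip(uu,vv)])
    print('casts top',len(p),p.mean(0).round(4),q.mean(0).round(4))
    r=cv2.minAreaRect((q[:,:2]*1000).astype(np.float32)); print(r)
    # grey
    grey=(C.max(2)-C.min(2)<22)&(C.max(2)<165)
    for lo,hi in [(.068,.082),(.041,.066)]:
        m=grey&(Wc[...,2]>lo)&(Wc[...,2]<hi)&(Wc[...,0]>.53); p=Wc[m]
        if len(p): print('grey',lo,len(p),p.mean(0).round(3),p.min(0).round(3),p.max(0).round(3), np.percentile(p[:,2],[10,50,90]).round(4))
```

```text
scene0 cap 48 [0.4864 0.0599 0.0718] [0.4881 0.0586 0.073 ]
casts top 300 [0.6118 0.0707 0.1386] [0.6123 0.0703 0.139 ]
((610.2933349609375, 70.73387145996094), (55.78627395629883, 67.62130737304688), 51.839271545410156)
grey 0.068 220 [0.615 0.045 0.074] [0.57  0.025 0.068] [0.642 0.081 0.08 ] [0.0707 0.0746 0.0772]
grey 0.041 651 [0.623 0.047 0.05 ] [ 0.56  -0.085  0.041] [0.659 0.12  0.065] [0.0455 0.0496 0.0528]
side0 cap 59 [0.4826 0.0617 0.0729] [0.4826 0.0618 0.073 ]
casts top 262 [0.6071 0.0723 0.1398] [0.6075 0.0712 0.139 ]
((610.0389404296875, 70.4985122680664), (55.3592529296875, 49.53853988647461), 82.24909973144531)
grey 0.068 133 [0.586 0.072 0.076] [ 0.57  -0.036  0.068] [0.749 0.102 0.082] [0.0698 0.0759 0.0797]
grey 0.041 1138 [0.609 0.004 0.049] [ 0.53  -0.188  0.041] [0.777 0.219 0.066] [0.0418 0.0494 0.0547]
```

```bash
python3 -m pendant '[[[0,0,10],[0,0,-0.015],1],[[0,0,10],[0,0,-0.015],1],[[0,0,10],[0,0,-0.015],1],[[0,0,10],[0,0,-0.015],1],[[0,0,10],[0,0,-0.015],1],[[0,0,10],[0,0,-0.015],1],[[0,0,10],[0,0,0],1],[[0,0,0],[0,0,0],1]]'
cat > st.py <<'E'
import sys
from h import *
from scipy.spatial.transform import Rotation as R
s=monitor.get_state(); M=R.from_rotvec(s['tool_rot']).as_matrix()
print('t',round(s['time'],2),'p',np.round(s['position'],4),'j',np.round(s['joint_positions'],2),'f',np.round(s['ft_force'],2),'g',round(float(s['grip_width']),3))
print('tool x,y,z',M.T.round(3).tolist())
if len(sys.argv)>3: print('shift in tool axes',(M.T@(np.array(sys.argv[1:4],float)-s['position'])).round(4))
E
python3 st.py .6 -.03 .32
```

```text
time: 1.15
position: [0.2092, 0.6153, 0.3123]
tool_rot: [2.195, 2.247, -0.001]
ft_force: [-0.0, 0.7, 0.1]
grip_width: 0.171
t 1.15 p [0.2092 0.6153 0.3123] j [-1.35  0.3   0.08  1.31 -0.02  1.54 -1.24] f [-0.01  0.72  0.08] g 0.171
tool x,y,z [[-0.023, 1.0, -0.0], [1.0, 0.023, 0.0], [0.0, -0.0, -1.0]]
shift in tool axes [-0.6542  0.3757 -0.0074]
```

```bash
python3 -m pendant '[[[0,0,-1.3],[-0.046,0.027,0],1],[[0,0,0],[-0.046,0.027,0],1],[[0,0,0],[-0.046,0.027,0],1],[[0,0,0],[-0.046,0.027,0],1],[[0,0,0],[-0.046,0.027,0],1],[[0,0,0],[-0.046,0.027,0],1],[[0,0,0],[-0.046,0.027,0],1],[[0,0,0],[-0.046,0.027,0],1]]' >/dev/null
python3 -m pendant '[[[0,0,0],[-0.046,0.027,0],1],[[0,0,0],[-0.046,0.027,0],1],[[0,0,0],[-0.046,0.027,0],1],[[0,0,0],[-0.046,0.027,0],1],[[0,0,0],[-0.046,0.027,0],1],[[0,0,0],[-0.046,0.027,0],1],[[0,0,0],[0,0,0],1]]'
python3 st.py .6 -.03 .32; python3 -c "
from h import *
grab('wrist','w1');d=grab('side','s1')"
```

```text
time: 3.02
position: [0.6147, -0.0178, 0.3116]
tool_rot: [2.176, 2.263, -0.006]
ft_force: [-0.4, -0.6, 0.9]
grip_width: 0.001
t 3.02 p [ 0.6147 -0.0178  0.3116] j [-0.57  0.25  0.69  1.42 -0.15  1.52  0.15] f [-0.4  -0.64  0.88] g 0.001
tool x,y,z [[-0.039, 0.999, -0.004], [0.999, 0.039, -0.001], [-0.001, -0.004, -1.0]]
shift in tool axes [-0.0117 -0.0152 -0.0084]
```

View pics/w1.png

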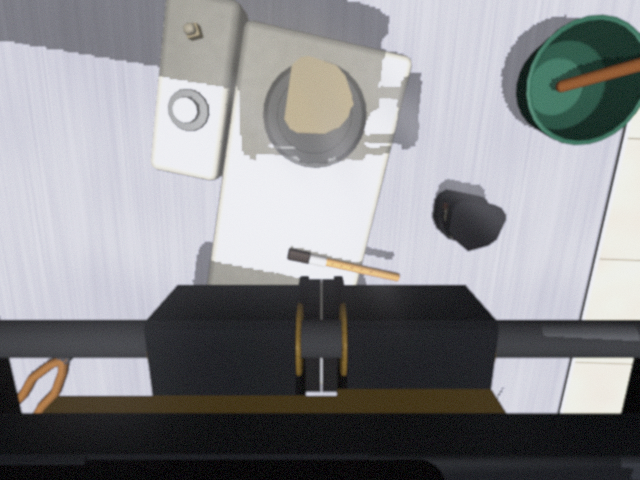

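Run:
```python
from h import *
d=load('w1'); c=d['color'][20:190,140:420,::-1]
cv2.imwrite('pics/w1c.png',cv2.resize(c,None,fx=2.8,fy=2.8,interpolation=cv2.INTER_CUBIC))
W=pts(d);C=d['color'].astype(int); v,u=np.mgrid[0:480,0:640]
for (uu,vv) in [(318,95),(186,110),(313,150),(325,145),(270,115),(235,250),(280,110),(313,160),(355,130)]: print(uu,vv,W[vv,uu].round(4),C[vv,uu])
T=np.linalg.inv(d['world_to_cam']);print(T.round(3))
```

```text
318 95 [0.6079 0.0741 0.1407] [188 179 155]
186 110 [0.484  0.0598 0.0719] [237 237 241]
313 150 [0.6043 0.0279 0.076 ] [127 126 128]
325 145 [0.6155 0.033  0.0754] [136 137 140]
270 115 [0.5602 0.0585 0.0505] [131 131 127]
235 250 [ 0.5208 -0.0866  0.0405] [237 239 243]
280 110 [0.5725 0.0631 0.0763] [126 126 126]
313 160 [0.6042 0.0161 0.0506] [126 129 131]
355 130 [0.6451 0.0473 0.0508] [128 131 131]
[[ 0.999 -0.037 -0.009  0.611]
 [ 0.038  0.961  0.273  0.056]
 [-0.001 -0.273  0.962  0.474]
 [ 0.     0.     0.     1.   ]]
```

View pics/w1c.png

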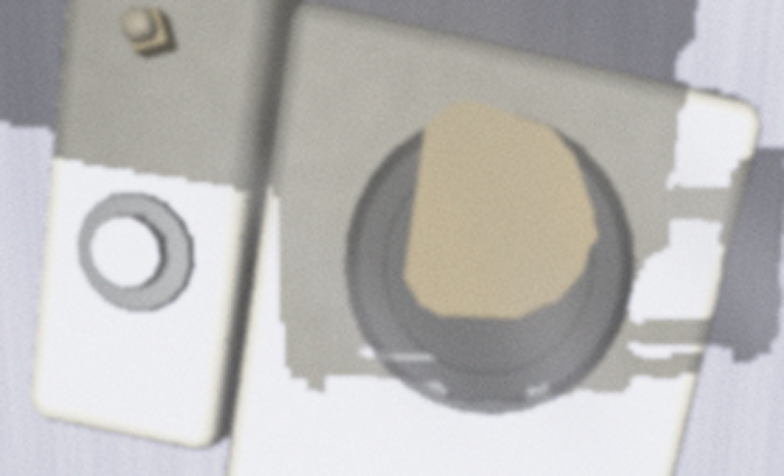

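```bash
cat > meas.py <<'E'
import sys
from h import *
from scipy.optimize import least_squares
def circ(q,r=None):
    q=np.asarray(q)[:,:2]
    f=(lambda p:np.hypot(*(q-p[:2]).T)-(p[2] if r is None else r))
    s=least_squares(f,[*q.mean(0),.05],loss='soft_l1',f_scale=.001); return s.x.round(4), np.abs(s.fun).mean().round(5)
def casts(d,box):
    W=pts(d);C=d['color'].astype(int);v,u=np.mgrid[0:480,0:640]
    inb=(u>box[0])&(u<box[2])&(v>box[1])&(v<box[3])
    m=inb&(W[...,2]>.131)&(W[...,2]<.148)&(C[...,0]-C[...,2]>18)
    m=cv2.morphologyEx(m.astype(np.uint8),cv2.MORPH_OPEN,np.ones((3,3)))
    c=max(cv2.findContours(m,cv2.RETR_EXTERNAL,cv2.CHAIN_APPROX_NONE)[0],key=cv2.contourArea)[:,0]
    q=np.array([ray(d,a,b,.139) for a,b in c]); return m,q
def report(q):
    x=q[:,0];y=q[:,1]; c=(q[:,:2]*1000).astype(np.float32)
    M=cv2.moments(c); print('ctr area',round(M['m10']/M['m00'],1),round(M['m01']/M['m00'],1),'area',M['m00'],'bbox',c.min(0).round(1),c.max(0).round(1))
    # heel line = left edge; fit
    sel=c[(c[:,0]<c[:,0].min()+7)&(abs(c[:,1]-np.median(c[:,1]))<16)]
    l=cv2.fitLine(sel,cv2.DIST_HUBER,0,.5,.01).ravel(); n=np.array([-l[1],l[0]]); n*=np.sign(n[0]) # n to +x world = casts -x
    t=np.array([-n[1],n[0]]); a=(c-l[2:])@n; b=c@t
    print('n',n.round(3),'length',a.max().round(1),'width',np.ptp(b).round(1),'origin', (l[2:]+n*(25.5*0+(a.max()/2))+t*((b.max()+b.min())/2-(l[2:]+n*a.max()/2)@t)).round(1))
if __name__=='__main__':
    d=load(sys.argv[1]); 
    m,q=casts(d,(230,20,420,190)); report(q)
    W=pts(d);C=d['color'].astype(int);v,u=np.mgrid[0:480,0:640]
    g=(C.max(2)-C.min(2)<14)&(C.max(2)<160)&(W[...,2]>.045)&(W[...,2]<.056)&(u>230)&(u<400)&(v>40)&(v<190)
    g=cv2.morphologyEx(g.astype(np.uint8),cv2.MORPH_OPEN,np.ones((3,3)))
    c=max(cv2.findContours(g,cv2.RETR_EXTERNAL,cv2.CHAIN_APPROX_NONE)[0],key=cv2.contourArea)[:,0]
    q=np.array([ray(d,a,b,.050) for a,b in c]); c0=np.array([.606,.058]); 
    k=np.hypot(*(q[:,:2]-c0).T)>.047; print('housing',k.sum(),circ(q[k]),circ(q[k],.052))
    p=(W[...,2]>.071)&(W[...,2]<.080)&(C.max(2)-C.min(2)<14)&(u>230)&(u<400)&(v>40)&(v<190)
    p=cv2.morphologyEx(p.astype(np.uint8),cv2.MORPH_OPEN,np.ones((3,3)))
    c=max(cv2.findContours(p,cv2.RETR_EXTERNAL,cv2.CHAIN_APPROX_NONE)[0],key=cv2.contourArea)[:,0]
    q=np.array([ray(d,a,b,.075) for a,b in c]); k=np.hypot(*(q[:,:2]-c0).T)>.031; print('plate',k.sum(),circ(q[k]),circ(q[k],.035))
    b=(C.min(2)>225)&(W[...,2]>.067)&(W[...,2]<.08)&(u>160)&(u<215)&(v>85)&(v<135)
    vv,uu=np.nonzero(b); print('button',len(vv),ray(d,uu.mean(),vv.mean(),.073).round(4))
E
python3 meas.py w1
```

```text
ctr area 606.2 72.3 area 2251.874666468473 bbox [581.8  45.5] [634.6 101.2]
n [ 0.992 -0.129] length 50.7 width 56.2 origin [609.5  71.8]
housing 153 (array([0.6052, 0.0594, 0.0493]), np.float64(0.00053)) (array([0.6025, 0.0615, 0.05  ]), np.float64(0.00128))
plate 141 (array([0.6038, 0.0588, 0.0339]), np.float64(0.0007)) (array([0.6042, 0.0601, 0.05  ]), np.float64(0.00093))
button 398 [0.4827 0.0601 0.073 ]
```

```bash
python3 -m pendant '[[[0,0,8.5],[0,0,0],1],[[0,0,8.5],[0,0,0],1],[[0,0,0],[0,0,0],1]]' >/dev/null; python3 st.py .622 .122 .2
python3 - <<'E'
from h import *
d=grab('wrist','w2')
from scipy.spatial.transform import Rotation as R
E
```

```text
t 3.5 p [ 0.6138 -0.0098  0.3125] j [-0.61  0.25  0.72  1.42 -0.17  1.53 -0.14] f [-0.17 -0.17 -0.27] g 0.001
tool x,y,z [[0.244, 0.97, 0.001], [0.97, -0.244, -0.001], [-0.0, 0.001, -1.0]]
shift in tool axes [ 0.1297 -0.0241  0.1126]
```

```bash
python3 -m pendant '[[[0,0,0],[0.043,-0.008,0.01],1],[[0,0,0],[0.043,-0.008,0.02],1],[[0,0,0],[0.044,-0.008,0.03],1],[[0,-5,0],[0,0,0.03],1],[[0,0,0],[0,0,0.02],1],[[0,0,0],[0,0,0],1],[[0,0,0],[0,0,0],1]]' >/dev/null; python3 st.py .622 .120 .083
python3 - <<'E'
from h import *
grab('wrist','w3'); grab('side','s3'); d=grab('scene','c3')
c=d['color'][150:300,270:430,::-1]; cv2.imwrite('pics/c3c.png',cv2.resize(c,None,fx=4,fy=4,interpolation=cv2.INTER_CUBIC))
E
```

```text
t 4.42 p [0.6238 0.1163 0.2043] j [-0.77  0.37  0.65  1.51 -0.14  1.37 -0.38] f [ 0.51 -0.35 -0.02] g 0.005
tool x,y,z [[0.252, 0.964, -0.085], [0.968, -0.252, 0.002], [-0.02, -0.083, -0.996]]
shift in tool axes [ 0.0135 -0.0029  0.1206]
```

View pics/c3c.png

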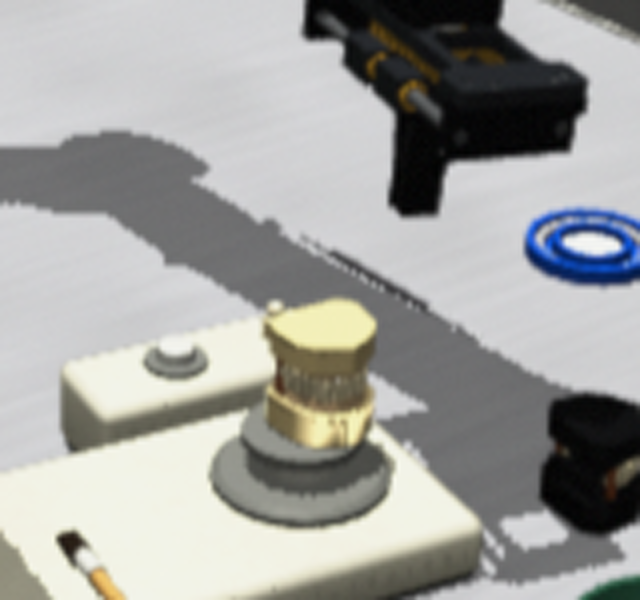

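View pics/s3.png

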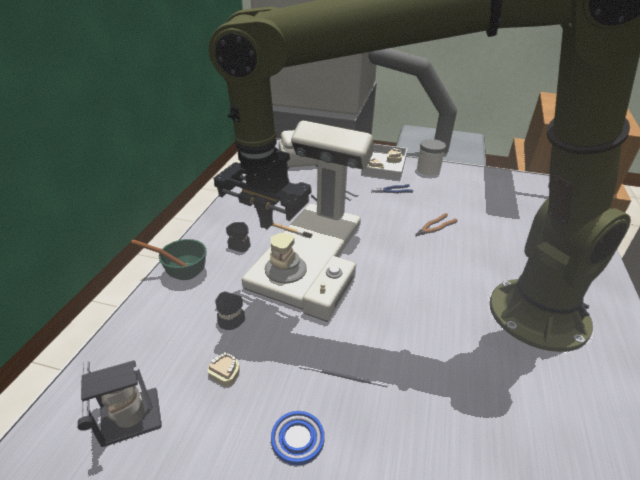

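Run:
```python
from h import *
p=monitor.get_state()['position']
print(p,proj(load('s3'),p),proj(load('c3'),p),proj(load('s3'),[.609,.072,.139]))
```

```text
[0.6238569  0.11714368 0.20431096] (np.float64(266.37281359353005), np.float64(226.43452725546803)) (np.float64(372.0936660945718), np.float64(202.9056565877135)) (np.float64(280.80332581978445), np.float64(239.9804570934262))
```

```bash
python3 -m pendant '[[[0,0,0],[0.015,-0.002,0.03],1],[[0,0,0],[0,0,0.03],1],[[0,0,0],[0,0,0.03],1],[[0,0,0],[0,0,0.02],1],[[0,0,0],[0,0,0.01],1],[[0,0,0],[0,0,0],1]]' >/dev/null; python3 st.py .622 .120 .083
python3 - <<'E'
from h import *
grab('wrist','w4'); e=grab('side','s4'); d=grab('scene','c4')
c=np.hstack([cv2.resize(x['color'][b[1]:b[1]+100,b[0]:b[0]+100,::-1],None,fx=4,fy=4,interpolation=cv2.INTER_CUBIC) for x,b in [(d,(300,190)),(e,(230,190))]]); cv2.imwrite('pics/cc4.png',c)
E
```

```text
t 5.33 p [0.6224 0.1229 0.0819] j [-0.75  0.47  0.61  1.64 -0.2   1.16 -0.36] f [-0.56  0.41 -1.48] g 0.002
tool x,y,z [[0.249, 0.964, -0.087], [0.968, -0.25, -0.0], [-0.022, -0.084, -0.996]]
shift in tool axes [-0.003   0.0004 -0.0009]
```

View pics/cc4.png

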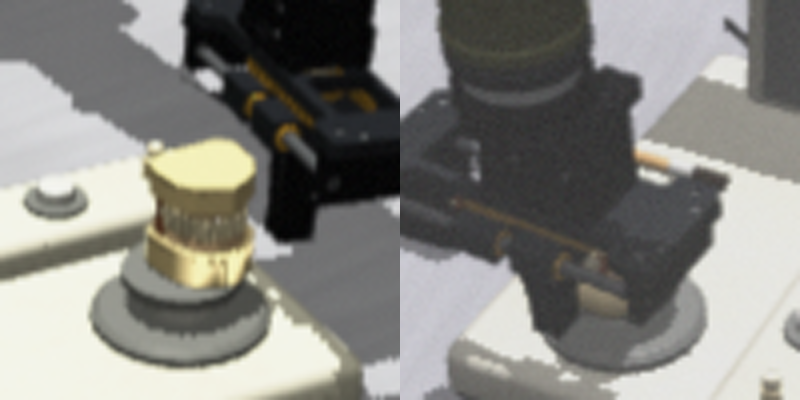

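View pics/w4.png

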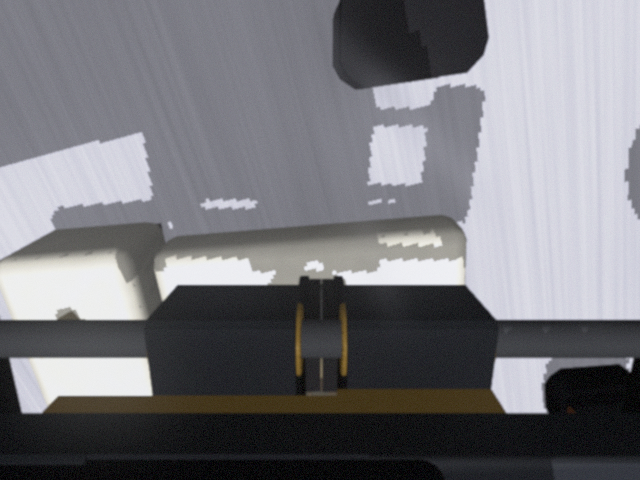

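```bash
python3 -m pendant '[[[0,0,0],[-0.006,0,0.0005],1],[[0,0,0],[-0.004,0,0],1],[[0,0,0],[-0.002,0,0],1],[[0,0,0],[-0.0015,0,0],1],[[0,0,0],[-0.0015,0,0],1],[[0,0,0],[-0.0015,0,0],1],[[0,0,0],[-0.0015,0,0],1],[[0,0,0],[0,0,0],1]]' ; python3 st.py .604 .059 .083
python3 - <<'E'
from h import *
e=grab('side','s5'); d=grab('scene','c5')
c=np.hstack([cv2.resize(x['color'][b[1]:b[1]+100,b[0]:b[0]+100,::-1],None,fx=4,fy=4,interpolation=cv2.INTER_CUBIC) for x,b in [(d,(300,190)),(e,(230,190))]]); cv2.imwrite('pics/cc5.png',c)
E
```

```text
time: 6.48
position: [0.6177, 0.1054, 0.0828]
tool_rot: [2.44, 1.89, -0.107]
ft_force: [-0.3, 1.0, 0.0]
grip_width: 0.005
t 6.47 p [0.6177 0.1054 0.0828] j [-0.74  0.45  0.62  1.66 -0.19  1.15 -0.34] f [-0.31  0.99  0.  ] g 0.005
tool x,y,z [[0.249, 0.964, -0.087], [0.968, -0.25, -0.0], [-0.022, -0.085, -0.996]]
shift in tool axes [-0.0482 -0.0017  0.004 ]
```

View pics/cc5.png

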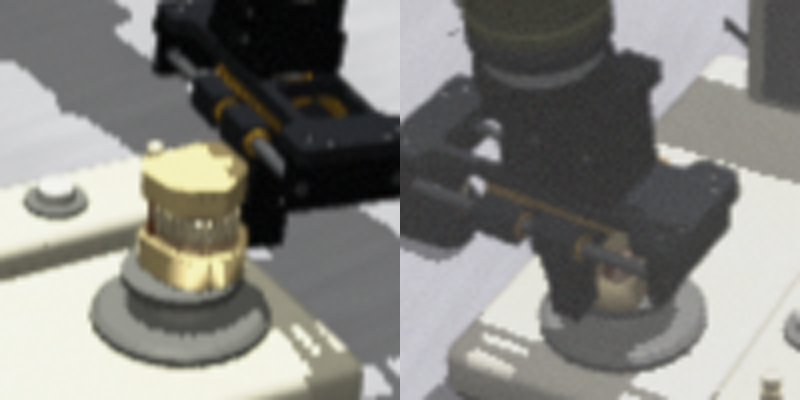

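```bash
cat > sc.py <<'E'
import sys
from h import *
def m(tag):
    d=load(tag);W=pts(d);C=d['color'].astype(int);v,u=np.mgrid[0:480,0:640]
    k=(W[...,2]>.131)&(W[...,2]<.148)&(C[...,0]-C[...,2]>25)&(u>320)&(u<385)&(v>215)&(v<265)
    k=cv2.morphologyEx(k.astype(np.uint8),cv2.MORPH_OPEN,np.ones((3,3)))
    c=max(cv2.findContours(k,cv2.RETR_EXTERNAL,cv2.CHAIN_APPROX_NONE)[0],key=cv2.contourArea)
    q=np.array([ray(d,a,b,.139)*1000 for a,b in c[:,0]])[:,:2].astype(np.float32)
    M=cv2.moments(q); Z=W[k>0]; A=np.c_[Z[:,:2],np.ones(len(Z))]; s=np.linalg.lstsq(A,Z[:,2],rcond=None)[0]
    mu=np.array([[M['mu20'],M['mu11']],[M['mu11'],M['mu02']]]); w,V=np.linalg.eigh(mu); 
    print(tag,'cent',round(M['m10']/M['m00'],1),round(M['m01']/M['m00'],1),'area',round(M['m00']),'bbox',q.min(0),q.max(0),'slope',s[:2].round(2),'z',Z[:,2].mean().round(4))
for t in sys.argv[1:]: m(t)
E
python3 sc.py scene0 c3 c4 c5
```

```text
scene0 cent 612.2 69.8 area 2655 bbox [583.7287    38.670963] [643.7909   103.417465] slope [-0.03  0.04] z 0.1385
c3 cent 612.4 70.1 area 2725 bbox [583.7287    38.670963] [645.05273  103.417465] slope [-0.04  0.04] z 0.1384
c4 cent 611.8 70.5 area 2570 bbox [583.7287    39.578796] [642.5291   103.417465] slope [-0.01  0.03] z 0.1386
c5 cent 611.0 64.9 area 2730 bbox [583.4208   34.21701] [644.5818    97.880775] slope [-0.03  0.04] z 0.1384
```

```bash
python3 -m pendant '[[[0,0,0],[-0.0015,-0.0004,0.0001],1],[[0,0,0],[-0.0015,-0.0004,0.0001],1],[[0,0,0],[-0.0015,-0.0004,0.0001],1],[[0,0,0],[-0.0015,-0.0004,0.0001],1],[[0,0,0],[0,0,0],1]]' ; python3 st.py .604 .059 .083
python3 -c "
from h import *
grab('scene','c6')"; python3 sc.py c6
```

```text
time: 7.2
position: [0.6146, 0.0997, 0.083]
tool_rot: [2.44, 1.889, -0.107]
ft_force: [0.7, 0.9, -1.0]
grip_width: 0.004
t 7.2 p [0.6146 0.0997 0.083 ] j [-0.74  0.45  0.62  1.67 -0.19  1.15 -0.33] f [ 0.72  0.89 -1.  ] g 0.004
tool x,y,z [[0.25, 0.964, -0.087], [0.968, -0.25, 0.0], [-0.022, -0.085, -0.996]]
shift in tool axes [-0.0419 -0.0001  0.0037]
c6 cent 608.8 59.3 area 2673 bbox [580.83405   27.939962] [640.807     92.344376] slope [-0.03  0.04] z 0.1385
```

```bash
python3 -m pendant '[[[0,0,0],[-0.0010,-0.0005,0.0001],1],[[0,0,0],[-0.0010,-0.0005,0.0001],1],[[0,0,0],[0,0,0],1],[[0,0,0],[0.006,0,0],1],[[0,0,0],[0.015,0,0],1],[[0,0,0],[0.02,0,-0.03],1],[[0,5,0],[0,0,-0.05],1],[[0,0,0],[0,0,-0.06],1]]' ; python3 -m pendant '[[[0,0,0],[0,0,-0.06],1],[[0,0,0],[0,0,-0.03],1],[[0,0,-6],[-0.05,0,0],1],[[0,0,-6],[-0.05,0,0],1],[[0,0,-5],[-0.05,0,0],1],[[0,0,0],[0,0,0],1],[[0,0,0],[0,0,0],1]]';python3 st.py .6147 -.0178 .3116
python3 -c "
from h import *
grab('scene','c7');grab('wrist','w7')"; python3 sc.py c7; python3 meas.py w7
```

```text
time: 8.25
position: [0.6245, 0.1443, 0.2196]
tool_rot: [-2.484, -1.922, 0.003]
ft_force: [0.4, -0.0, 0.9]
grip_width: 0.008
time: 9.12
position: [0.6034, -0.0016, 0.309]
tool_rot: [-2.171, -2.27, -0.001]
ft_force: [0.4, 0.7, -0.5]
grip_width: 0.003
t 9.12 p [ 0.6034 -0.0016  0.309 ] j [-0.6   0.22  0.67  1.46 -0.14  1.51  0.11] f [ 0.43  0.69 -0.45] g 0.003
tool x,y,z [[-0.044, 0.999, 0.001], [0.999, 0.044, -0.0], [-0.0, 0.001, -1.0]]
shift in tool axes [-0.0166  0.0106 -0.0026]
c7 cent 608.2 57.2 area 2801 bbox [580.83405   26.146982] [640.807    90.49897] slope [-0.04  0.05] z 0.1384
ctr area 602.3 60.1 area 2227.9169938641135 bbox [579.5  33.1] [630.8  88.8]
n [ 0.999 -0.053] length 50.6 width 55.7 origin [605.6  60.3]
housing 204 (array([0.6036, 0.0598, 0.0505]), np.float64(0.00039)) (array([0.6034, 0.058 , 0.05  ]), np.float64(0.00094))
plate 75 (array([0.6014, 0.0591, 0.0311]), np.float64(0.00169)) (array([0.6056, 0.0588, 0.05  ]), np.float64(0.00171))
button 314 [0.4825 0.0621 0.073 ]
```

View pics/w7.png

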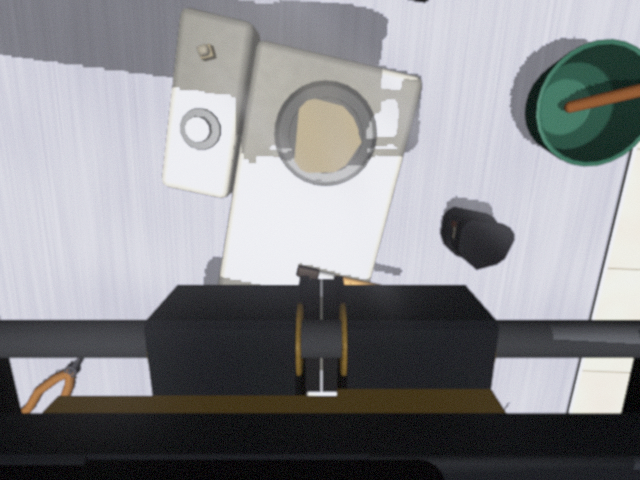

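Run:
```python
from meas import *
d=load('w7');W=pts(d);C=d['color'].astype(int)
img=d['color'][:,:,::-1].copy()
def ring(c,z,r,col):
    P=np.array([proj(d,[c[0]+r*np.cos(a),c[1]+r*np.sin(a),z]) for a in np.linspace(0,6.283,80)])
    return P,col
big=cv2.resize(img[60:210,230:410],None,fx=4,fy=4,interpolation=cv2.INTER_CUBIC)
for c,z,r,col in [((.6036,.0598),.05,.052,(0,0,255)),((.6036,.0598),.075,.035,(0,255,0)),((.6056,.0603),.139,.001,(255,0,0)),((.6036,.0598),.139,.001,(0,0,255))]:
    P,_=ring(c,z,r,col); cv2.polylines(big,[((P-[230,60]+.5)*4).astype(np.int32)],True,col,1)
cv2.imwrite('pics/w7o.png',big)
```

```text
(no output)
```

View pics/w7o.png

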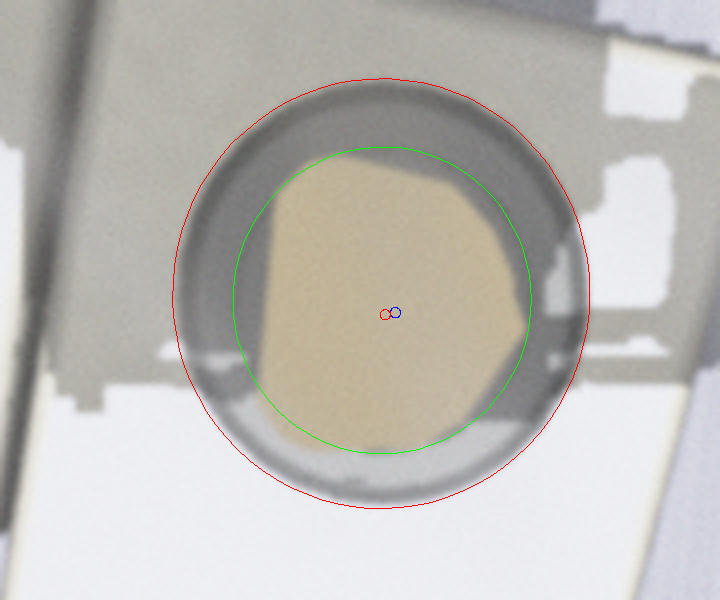

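```bash
python3 -m pendant '[[[0,0,-10],[0,0,0],1],[[0,0,-10],[0,0,0],1],[[0,0,-10],[0,0,0],1],[[0,0,-10],[0,0,0],1],[[0,0,-10],[0,0,0],1],[[0,0,-10],[0,0,0],1],[[0,0,-10],[0,0,0],1],[[0,0,-10],[0,0,0],1]]' >/dev/null; python3 -m pendant '[[[0,0,-7],[0,0,0],1],[[0,0,0],[0.04,0.02,0],1],[[0,0,0],[0.04,0.02,0],1],[[0,0,0],[0.04,0.02,0],1],[[0,0,0],[0,0,0],1]]';python3 st.py .483 .061 .20
```

```text
time: 10.85
position: [0.4817, 0.0617, 0.3095]
tool_rot: [0.002, 3.141, 0.003]
ft_force: [1.1, 0.1, 0.6]
grip_width: 0.007
t 10.85 p [0.4817 0.0617 0.3095] j [-0.62 -0.08  0.41  1.72  0.03  1.5   1.36] f [1.08 0.08 0.6 ] g 0.007
tool x,y,z [[-1.0, 0.001, -0.0], [0.001, 1.0, 0.002], [0.0, 0.002, -1.0]]
shift in tool axes [-0.0013 -0.0009  0.1095]
```

```bash
python3 -m pendant '[[[0,0,0],[-0.001,-0.001,0.05],1],[[0,0,0],[0,0,0.05],1],[[0,0,0],[0,0,0.05],1],[[0,0,0],[0,0,0.04],1],[[0,0,0],[0,0,0.025],1],[[0,0,0],[0,0,0],1],[[0,0,0],[0,0,0],1]]';python3 st.py .483 .061 .067
python3 - <<'E'
from h import *
grab('wrist','w8'); e=grab('side','s8'); d=grab('scene','c8')
c=np.hstack([cv2.resize(x['color'][b[1]:b[1]+100,b[0]:b[0]+100,::-1],None,fx=4,fy=4,interpolation=cv2.INTER_CUBIC) for x,b in [(d,(270,190)),(e,(270,210))]]); cv2.imwrite('pics/cc8.png',c)
E
python3 sc.py c8
```

```text
time: 11.72
position: [0.4859, 0.0572, 0.0951]
tool_rot: [0.013, 3.14, -0.0]
ft_force: [0.6, -0.4, -0.1]
grip_width: 0.002
t 11.72 p [0.4859 0.0572 0.0951] j [-0.59  0.08  0.44  2.01 -0.04  1.06  1.43] f [ 0.56 -0.36 -0.14] g 0.002
tool x,y,z [[-1.0, 0.008, -0.002], [0.008, 1.0, -0.0], [0.002, -0.0, -1.0]]
shift in tool axes [0.003  0.0038 0.0281]
c8 cent 607.7 57.7 area 2668 bbox [580.83405   26.146982] [642.8587   89.73657] slope [-0.03  0.02] z 0.1386
```

View pics/cc8.png

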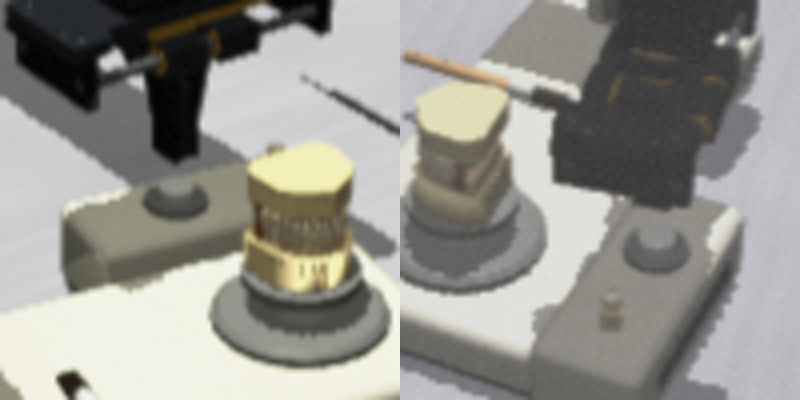

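Run:
```python
from h import *
s=monitor.get_state();print(s['time'],s['position'])
for p in [s['position'],[.483,.061,.073]]: print(proj(load('c8'),p),proj(load('s8'),p))
```

```text
11.875 [0.48587898 0.05727121 0.09543948]
(np.float64(312.54119052031376), np.float64(228.58370195621123)) (np.float64(333.31123135715325), np.float64(260.382774858419))
(np.float64(313.0059358108886), np.float64(235.74568979228206)) (np.float64(333.73579973771723), np.float64(268.91210103208016))
```

```bash
python3 -m pendant '[[[0,0,0],[0.003,0.004,0.01],1],[[0,0,0],[0,0,0.009],1],[[0,0,0],[0,0,0],1],[[0,0,0],[0,0,0.003],1],[[0,0,0],[0,0,0.003],1],[[0,0,0],[0,0,0.002],1],[[0,0,0],[0,0,0.001],1],[[0,0,0],[0,0,0],1]]';python3 st.py .483 .061 .067
```

```text
time: 12.88
position: [0.4819, 0.061, 0.0673]
tool_rot: [0.013, 3.142, 0.001]
ft_force: [-3.3, -0.3, 10.9]
grip_width: 0.004
t 12.88 p [0.4819 0.061  0.0673] j [-0.59  0.11  0.43  2.04 -0.06  1.    1.43] f [-3.34 -0.26 10.95] g 0.004
tool x,y,z [[-1.0, 0.008, -0.0], [0.008, 1.0, 0.001], [0.0, 0.001, -1.0]]
shift in tool axes [-0.0011  0.      0.0003]
```

```bash
python3 -m pendant '[[[0,0,0],[0,0,0],1],[[0,0,0],[0,0,-0.01],1],[[0,0,0],[0,0,-0.03],1],[[0,0,0],[0,0,-0.05],1],[[0,0,0],[0,0,-0.05],1],[[0,0,0],[0,0,-0.05],1],[[0,0,0],[0,0,0],1],[[0,0,0],[0,0,0],1]]';python3 st.py
python3 - <<'E'
from h import *
W=pts(grab('wrist','w9')); e=grab('side','s9'); d=grab('scene','c9')
c=np.hstack([cv2.resize(x['color'][b[1]:b[1]+100,b[0]:b[0]+100,::-1],None,fx=4,fy=4,interpolation=cv2.INTER_CUBIC) for x,b in [(d,(270,190)),(e,(270,210))]]); cv2.imwrite('pics/cc9.png',c)
for t in ['c8','c9']:
    W=pts(load(t)); print(t,W[232:238,310:316,2].round(4).max(0))
E
python3 sc.py c8 c9
```

```text
time: 13.88
position: [0.4813, 0.061, 0.2556]
tool_rot: [-0.013, -3.141, -0.0]
ft_force: [0.1, 0.5, -1.0]
grip_width: 0.006
t 13.88 p [0.4813 0.061  0.2556] j [-0.62 -0.06  0.42  1.81  0.03  1.39  1.36] f [ 0.08  0.5  -1.01] g 0.006
tool x,y,z [[-1.0, 0.008, 0.0], [0.008, 1.0, 0.0], [-0.0, 0.0, -1.0]]
c8 [0.0729 0.0743 0.075  0.0744 0.0742 0.0747]
c9 [0.0727 0.0747 0.0726 0.0725 0.0759 0.0762]
c8 cent 607.7 57.7 area 2668 bbox [580.83405   26.146982] [642.8587   89.73657] slope [-0.03  0.02] z 0.1386
c9 cent 607.6 58.1 area 2714 bbox [580.83405   27.061993] [640.807    90.49897] slope [-0.03  0.03] z 0.1385
```

View pics/cc9.png

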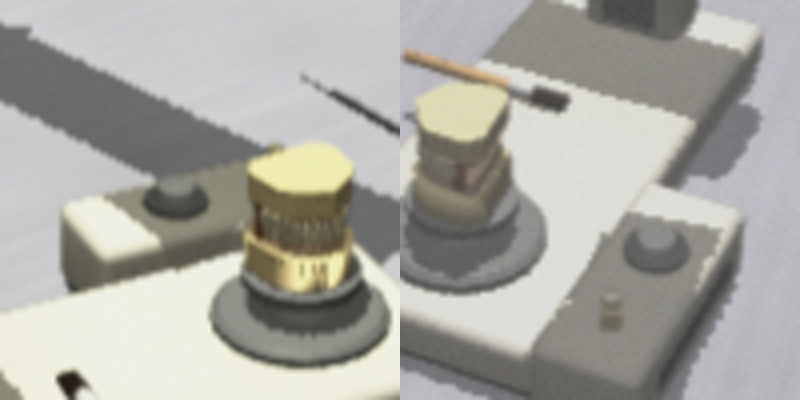

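View pics/c9.png

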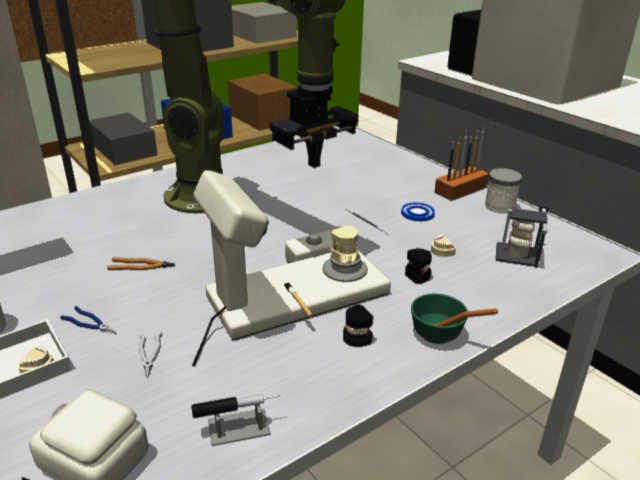

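```bash
python3 -c "
from bench import order
print(order.close_job())"
```

```text
the job is handed in; nothing more can be done
None
```

The casts are centred on the plate, the start button has been pressed and is back up, and the job is handed in, at about 14 s of the 72 s allowed. The interface reports no verdict, so the result rests on my own measurements.

- **Centring:** I nudged the casts with the shut fingertips about 8 mm above the plate, on the lower base's +y flank. The push was about 14 mm, in three short steps. The last wrist view before the press puts the casts' origin at (605.6, 60.3) mm and the housing axis at (603.6, 59.8) mm. That is about 2 mm off-centre, against a limit of 6 mm.
- **Start button:** I took the hand away and pressed the button straight down. The wrist read 11 N with the tip at 67.3 mm, so the button was against its stop. After I lifted off, its top measured about 73–75 mm in the scene view, so it is up again.
- **Final look:** The casts have not moved (scene centroid within 0.5 mm of before the press). They are upright, with the top at 138.5 mm, and the hand is clear. The other items look untouched in the picture; I did not measure each one.
- **Checks that disagreed:**
  - The plate-rim circle fit became unreliable once the casts covered most of the rim, giving a radius of 31 mm instead of 35 mm. I used the housing circle instead.
  - Scene and wrist positions differ by 2–3 mm, consistent with the stated calibration. Allowing for that offset, the two views agree to about 1 mm.

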